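# Load a bench-edge gravity lane in build order and release the first piece

### The job

Load the gravity-feed lane that is clamped to the right-hand edge of the bench for the next phone rebuild: slide the bare phone chassis along the bench and over the edge into the lane first, then the opened handset, then the closed key phone, each face up and lying across the lane; their screws are out, so do not lift any of them off the bench. When all three are queued behind the gate, press the release pad right down, let the chassis run out to the pick-up end, and let the pad come back up so that the other two move up one place. Leave everything else on the bench where it is.

Things in the scene. Friction and masses are not known exactly. Their poses are not given: they have to be found in the camera images.
- lane: Gravity-feed lane of grey sheet metal with a slick white floor, clamped to the bench edge that looks to -y (bench top z = 0). Origin: middle of its mouth, on that edge at bench-top height. Axes: x across it (level), +y uphill to the bench, z square to its floor. The floor, 2 mm below the origin plane, falls away from the bench at 18 degrees; 118 mm clear width, walls 29 mm high; pieces slide down by themselves.
- mouth (a point): Middle of the lane's mouth, on the bench edge at bench-top height. On the bench before it stand two guides 22 mm high: 118 mm apart at the edge, flaring to 170 mm apart 54 mm in from the edge; outside each a clamp up to 13 mm high fills 20 to 54 mm further sideways. A piece pushed wholly past the edge slides down.
- gate_stop (a point): Point on the lane floor under the middle of the gate blade (100 mm wide), 150 mm down the lane from the mouth, where the front of the first piece stops. Three queued pieces have their centres about 23, 70 and 116 mm uphill of it.
- pickup_end (a point): Point on the lane floor in the pick-up end beyond the gate, 218 mm down the lane, where the centre of a released piece comes to rest against the 17 mm high end wall.
- press_pad (a point): Middle of the top face of the release lever's black ribbed pad, 50 mm along x by 40 mm, above the middle of the lane, 65 mm out from the bench edge and 71 mm above the bench top at rest. Pressed fully it sinks about 53 mm and swings about 23 mm towards the bench; its underside then just clears the queued pieces.
- gate (a joint): Release lever (a rocker across the lane above the pieces), rad: 0 at rest with its blade down across the lane, grows to its stop at 0.60 as the pad is pressed down; it springs back by itself; about 6 N on the pad presses it to the stop. Its sprung rubber brake first holds the second piece, then (from about 0.3) the blade has risen enough for the first piece to run out; past 0.5 it is fully open.
- chassis_center (a point): Centre (half-way up) of the bare phone chassis: a stripped light-metal mid-frame without housing, a thin tray with a few small dark details, 46 mm (its own x) by 112 mm (its own y, the long way), 7 mm high, 30 g, open side up (+z). To be loaded first.
- handset_center (a point): Centre (half-way up) of the opened handset: a phone half with its circuit board showing and no keypad, 104 mm (its own x, the long way) by 47 mm (y), 8 mm high, 55 g, board side up (+z). To be loaded second.
- phone_center (a point): Centre (half-way up) of the closed key phone: a complete phone with screen and keypad, 108 mm (its own x, the long way) by 46 mm (y), 16 mm high, 90 g, keypad up (+z). To be loaded last.
- petri_dish: Bystander: shallow round dish, 84 mm wide, 16 mm high, origin under its centre.
- tweezers: Bystander: thin tweezers, 12 by 120 mm (its own y), 8 mm high, origin under the centre.
- solder: Bystander: upright solder spool, 34 mm wide, 26 mm high, origin under its centre.
- marker: Bystander: marker pen lying down, 13 by 133 mm (its own y), 15 mm high, origin under the centre.

How it is judged:
On the way, in this order (a step that is already met when the one before it is completed fails the run):
1. the chassis lies face up across the lane against the gate, in first place (y of chassis_center in the frame of lane between -0.139 and -0.115 m and x of chassis_center in the frame of lane between -0.02 and 0.02 m and z of chassis_center in the frame of lane between -0.01 and 0.02 m and angle between chassis_center's own z axis and vertical below 0.45 rad and angle between the y axis of chassis_center and the x axis of lane, either way round below 0.25 rad), for 0.2 s.
2. the opened handset lies behind it, in second place (all of step 1 and y of handset_center in the frame of lane between -0.0925 and -0.0685 m and x of handset_center in the frame of lane between -0.02 and 0.02 m and z of handset_center in the frame of lane between -0.01 and 0.02 m and angle between handset_center's own z axis and vertical below 0.45 rad and angle between the x axis of handset_center and the x axis of lane, either way round below 0.25 rad), for 0.2 s.
3. the key phone lies behind both, in third place, all three queued (all of step 2 and y of phone_center in the frame of lane between -0.046 and -0.022 m and x of phone_center in the frame of lane between -0.02 and 0.02 m and z of phone_center in the frame of lane between -0.01 and 0.02 m and angle between phone_center's own z axis and vertical below 0.45 rad and angle between the x axis of phone_center and the x axis of lane, either way round below 0.25 rad), for 0.2 s.
4. the pad is pressed and the chassis is out beyond the gate (value of joint gate above 0.25 rad and y of chassis_center in the frame of lane below -0.18 m), for 0.05 s.
At the end, for the whole second after the job is handed in: Chassis in the pick-up end beyond the gate, opened handset in first place at the gate, key phone in second place; each face up, across the lane within 0.25 rad and within 12 mm of its place along it; release lever back at rest (under 0.05 rad); bystanders within 30 mm of their starts (y of chassis_center in the frame of lane between -0.228 and -0.204 m and x of chassis_center in the frame of lane between -0.02 and 0.02 m and z of chassis_center in the frame of lane between -0.01 and 0.02 m and angle between each of chassis_center, handset_center, phone_center's own z axis and vertical below 0.45 rad and angle between the y axis of chassis_center and the x axis of lane, either way round below 0.25 rad and y of handset_center in the frame of lane between -0.1385 and -0.1145 m and x of handset_center in the frame of lane between -0.02 and 0.02 m and z of handset_center in the frame of lane between -0.01 and 0.02 m and angle between the x axis of each of handset_center, phone_center and the x axis of lane, either way round below 0.25 rad and y of phone_center in the frame of lane between -0.092 and -0.068 m and x of phone_center in the frame of lane between -0.02 and 0.02 m and z of phone_center in the frame of lane between -0.01 and 0.02 m and value of joint gate below 0.05 rad and distance of each of petri_dish, tweezers, solder, marker from where it was at the start of the episode below 0.03 m); the robot touches nothing.
It fails at once if the chassis is lifted off the bench (centre above 50 mm) (height (world z) of chassis_center above 0.05 m).
It fails at once if the opened handset is lifted off the bench (centre above 50 mm) (height (world z) of handset_center above 0.05 m).
It fails at once if the key phone is lifted off the bench (centre above 50 mm) (height (world z) of phone_center above 0.05 m).
It fails at once if a bystander is pushed more than 30 mm (distance of any of petri_dish, tweezers, solder, marker from where it was at the start of the episode above 0.03 m).
It also fails if it takes over 70 s, if anything falls off the work surface, if the arm or the gripper's body presses on something with over 40 N, if the wrist force passes 120 N, or if a joint passes its speed limit or range.

### The arm

A 6-joint arm with a two-finger parallel gripper is mounted at the origin on the work surface; the furniture and walls round the work are solid. World frame = base frame: x ahead of the robot, y to its left, z up, the work surface at z = 0. Lengths are in m, angles in rad, forces in N, time in s.
With the tool pointing down it reaches from about 0.375 to 0.975 m from the base axis. Payload 3.8 kg.
Tool frame: the origin (TCP) lies between the finger pads; the fingertips stand 17 mm ahead of it and the grasp point (between the pads) lies 2 mm behind it; z points along the fingers, y is the line along which they close (so a half turn about z gives the same grasp; the last joint's range is limited). The gripper opens to 85 mm and grips with 20 to 120 N. Pads are 22 mm wide; open, the fingers measure 114 mm over their backs; the gripper's body (76 mm by 85 mm) begins 54 mm behind the grasp point. The pads swing forward as they close: fully open they stand 13 mm farther back than shut.
Start: joints at [-1.239, 0.264, 1.604, -0, 1.274, -0.037], TCP at [0.243, -0.63, 0.248] pointing down, gripper open.
Joint ranges: [-2.63, 2.63], [-0.94, 2.18], [0.31, 2.57], [-1.31, 4.45], [0, 2.66], [-2.55, 2.55]. Speed limits (rad/s): [2.57, 2.57, 3.14, 3.14, 3.14, 3.14].

### API

Orientations are given as a rotation vector (axis times angle).
In Python, from workcell import bot gives the robot as it stands.
- The arm moves only by the tool play_rows, never from a script. Its argument "steps" is one flat list of numbers, 4 for each row, row after row: the shift along the tool's x, y, z in m, then the turn about the tool's z in rad. A call has 1 to 10 rows; each row is the pose to reach, as a shift and turn from the pose commanded when the call began, along the tool's axes at that moment; what a row does not reach only later rows make up. A row lasts 1/8 s, in which the tool goes at most 62.5 mm and 10.7 degrees, less where a joint would pass 70% of its speed; a pose out of reach is approached as far as the arm can. A call with a gripper value outside its range is refused whole. "jaw" is the closure in counts, from 0 (fully open) to 255 (shut), set as the call begins (left out, the last holds). The fingers move at their own pace and stop on an object; "grip_force" is the grip in N (left out, the last holds). Time passes only in rows, so rows that repeat a pose let the fingers close. It gives the time, the measured TCP pose, the force, the opening and the grip force at its end, in the units of the state.
- bot.read_state(): the state, without advancing time (a new reading comes with each control period).
- bot.read_camera(name): name is "scene" or "side" or "wrist"; returns a dict with "pixels" (420x560x3 uint8, blue, green, red), "mtx" (3x3 intrinsics, pixels), "dist" ([k1, k2, p1, p2, k3] as OpenCV has them; the pictures are not rectified), "R" (3x3) and "t" (3): a world point X has camera coordinates R X + t. Camera axes: x right, y down, z forward; pixel columns grow to the right and rows downward; lengths in m; the calibration is good to about 2 mm. A picture is of the moment at which its call begins. There is no depth.
- bot.finish_job(): hands the job in; it is judged then, once.
The state is a dict: "time": time; "q": joint angles; "joint_vel": joint speeds; "joint_torque": joint torques, N m; "tool_pos": TCP position; "tcp_rot": TCP orientation; "wrist_force": force on the tool from outside, world axes, zero at the start; "torque": the same for the moment, N m; "width": opening from 0.0 (shut) to 1.0 (fully open); "grip_force": force on a finger pad.
Only numpy, scipy, OpenCV 4.12 (cv2) and the standard library are available. Lean on these libraries where they do the work, as an engineer would, in place of code of your own. Each camera call takes 0.05 s, during which the arm holds its last target. There are 200 camera calls.

## Working session

There is one attempt and no reset: what is moved stays moved. The work goes in short steps, Python scripts to look and compute and a tool call to move; the robot and the scene stay as the last step left them, time stands still between calls to the robot, and variables do not carry over. Pictures are saved under pics/ and viewed, at most 10 in all, crops included, and the job is handed in when it is done.

Besides the shell and the picture viewer there is one more tool, called after ">>>" in YAML: its name, and indented under it one key for each argument. play_rows: Moves the arm, as the interface text tells. Its arguments: {"type":"object","properties":{"steps":{"type":"array"},"jaw":{"type":"number"},"grip_force":{"type":"number"}},"required":["steps"]}

```bash
mkdir -p pics; ls
cat > h.py <<'E'
import numpy as np, cv2
from workcell import bot
def grab(n,fn=None):
    c=bot.read_camera(n)
    c={k:(np.array(v) if k!='pixels' else np.asarray(v)) for k,v in c.items()}
    if fn: cv2.imwrite('pics/'+fn,c['pixels'])
    return c
def ray(c,uv,z):
    p=cv2.undistortPoints(np.array(uv,float).reshape(-1,1,2),c['mtx'],c['dist']).reshape(-1,2)
    d=np.c_[p,np.ones(len(p))]@c['R']; o=-c['R'].T@c['t']
    return o+d*((z-o[2])/d[:,2])[:,None]
def proj(c,X):
    r,_=cv2.Rodrigues(c['R'])
    return cv2.projectPoints(np.array(X,float).reshape(-1,3),r,c['t'],c['mtx'],c['dist'])[0].reshape(-1,2)
E
python3 - <<'E'
from h import *
s=bot.read_state();print(s)
for n in('scene','side','wrist'):
    c=grab(n,n+'0.png'); print(n,-c['R'].T@c['t'],c['R'][2])
E
```

```text
pics
{'time': 0.0, 'q': array([-1.23889546e+00,  2.64745506e-01,  1.60538617e+00, -1.69528188e-07,
        1.27370231e+00, -3.69140187e-02]), 'joint_vel': array([-8.90276144e-04, -1.07626163e-04,  9.19531149e-04, -3.18362498e-05,
        9.91317470e-05,  1.04962004e-03]), 'joint_torque': array([-2.42004055e-03, -5.15115559e+01, -3.67311859e+01, -9.56935855e-05,
        1.29425238e-02,  3.86911972e-05]), 'tool_pos': array([ 0.24310566, -0.62895188,  0.24696057]), 'tcp_rot': array([-3.08614775e+00, -5.75648718e-01,  5.17282382e-04]), 'wrist_force': array([0.08430907, 0.11679754, 0.15672865]), 'torque': array([-0.0297296 , -0.0304258 , -0.01560739]), 'grip_force': 0.0, 'width': 1.0027780974770069}
scene [-0.14003261  0.44545428  0.65400492] [ 0.6083323  -0.5726353  -0.54956403]
side [0.54291214 0.76737866 0.48477239] [ 0.01492601 -0.91218843 -0.40949906]
wrist [ 0.31391037 -0.60200145  0.37224716] [-0.27819411 -0.10489443 -0.95478018]
```

View pics/scene0.png

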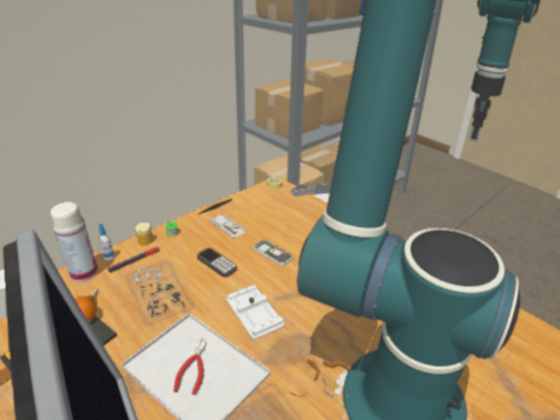

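View pics/side0.png

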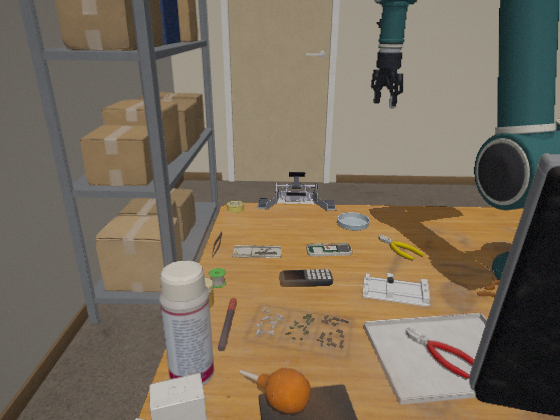

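View pics/wrist0.png

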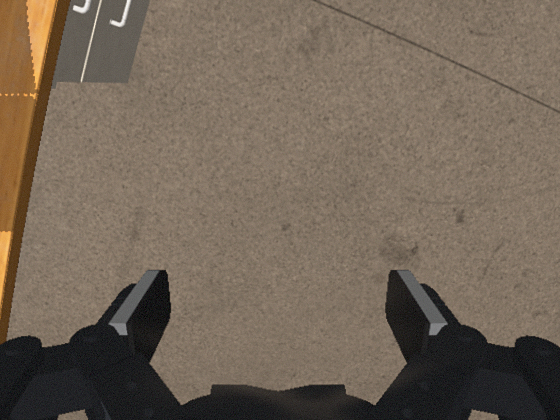

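Scene view: chassis about (228,226), handset (272,252), key phone (217,262). In the side view they are at (258,252), (330,250) and (305,278), the lane is at (297,195), and the dish at (352,221). The wrist view shows only floor. I'll crop closer.

Run:
```python
from h import *
a=cv2.imread('pics/side0.png')[165:305,190:390]
cv2.imwrite('pics/sc.png',cv2.resize(a,None,fx=4,fy=4,interpolation=cv2.INTER_CUBIC))
c=grab('side')
for n,uv,z in [('ch',[[234,247],[281,247],[282,258],[234,258]],.007),('hs',[[307,245],[350,245],[352,255],[308,255]],.008),('ph',[[280,271],[331,270],[333,285],[281,286]],.016),('white',[[365,278],[427,280]],.02),('lane',[[276,206],[320,206]],0),('dish',[[352,221]],.008)]:
    print(n,ray(c,uv,z).round(3).tolist())
```

```text
ch [[0.669, -0.095, 0.007], [0.559, -0.1, 0.007], [0.556, -0.05, 0.007], [0.662, -0.045, 0.007]]
hs [[0.499, -0.11, 0.008], [0.397, -0.115, 0.008], [0.399, -0.068, 0.008], [0.498, -0.064, 0.008]]
ph [[0.559, 0.019, 0.016], [0.453, 0.011, 0.016], [0.453, 0.066, 0.016], [0.555, 0.073, 0.016]]
white [[0.388, 0.044, 0.02], [0.266, 0.046, 0.02]]
lane [[0.58, -0.357, 0.0], [0.453, -0.363, 0.0]]
dish [[0.375, -0.248, 0.008]]
```

View pics/sc.png

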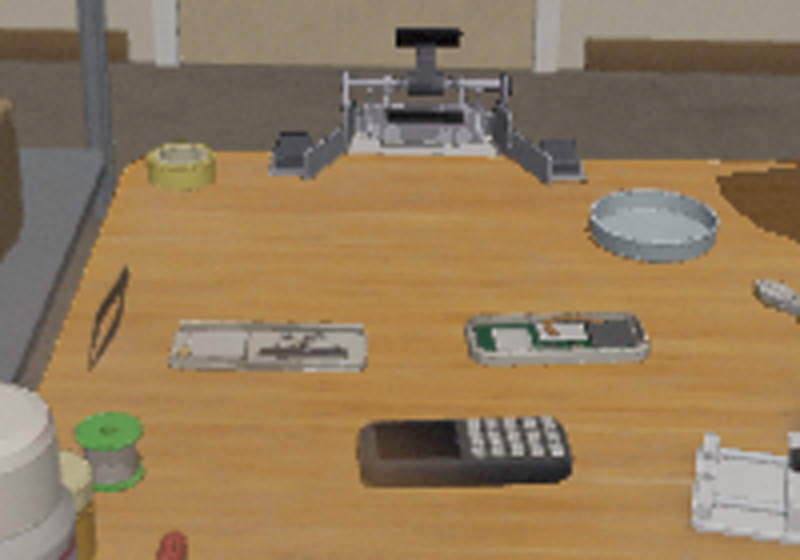

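The crop shows:
- **Chassis:** (170–368, 322–370)
- **Handset:** (467–648, 313–365)
- **Key phone:** (358–572, 418–487)
- **Lane floor at the mouth:** (350–495, 152)
- **Dish:** (653,225)

All three pieces already lie almost along x. I'll move over the work area for a wrist view.

>>> play_rows:
  steps: [0.459, -0.336, 0, 0.369, 0.459, -0.336, 0, 0.369, 0.459, -0.336, 0, 0.369, 0.459, -0.336, 0, 0.369, 0.459, -0.336, 0, 0.369, 0.459, -0.336, 0, 0.369, 0.459, -0.336, 0, 0.369, 0.459, -0.336, 0, 0.369, 0.459, -0.336, 0, 0.369, 0.459, -0.336, 0, 0.369]
  jaw: 60

```text
time: 1.45
tool_pos: [0.5519, -0.1472, 0.2481]
tcp_rot: [-3.141, -0.008, -0.0]
wrist_force: [-0.1, -0.5, -0.8]
width: 0.768
grip_force: 0.0
```

Run:
```python
from h import *
s=bot.read_state();print(s['tool_pos'],s['tcp_rot'],s['width'],s['time'])
c=grab('wrist','w1.png');print(-c['R'].T@c['t'],c['R'][2])
c=grab('side')
f=lambda p:(np.array(p)-1.5)/4+[190,165]
for n,uv,z in [('ch',[[172,322],[367,325],[366,370],[170,368]],.007),('lane',[[350,152],[495,155]],0),('guidein',[[308,178],[548,182]],0)]:
    print(n,ray(c,f(uv),z).round(4).tolist())
```

```text
[ 0.55186831 -0.14715971  0.24812011] [-3.14062929e+00 -7.80278442e-03 -4.24018864e-04] 0.7681880935730101 1.45
[ 0.62764443 -0.14697779  0.37333363] [-2.97172355e-01 -2.51412410e-04 -9.54823821e-01]
ch [[0.6729, -0.1043, 0.007], [0.5587, -0.1055, 0.007], [0.558, -0.0534, 0.007], [0.6672, -0.0511, 0.007]]
lane [[0.5777, -0.3823, -0.0], [0.471, -0.3818, 0.0]]
guidein [[0.6059, -0.3333, -0.0], [0.4356, -0.3344, 0.0]]
```

View pics/w1.png

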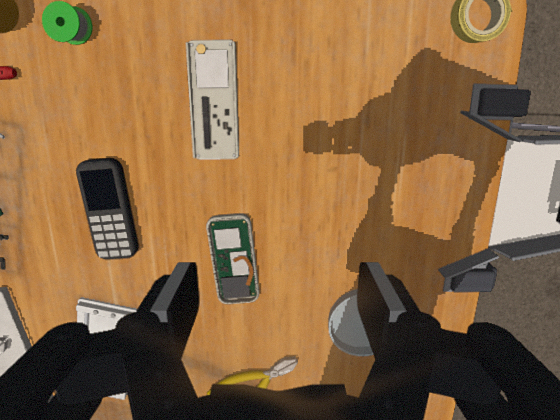

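The wrist view shows the chassis at (188–239, 40–159), the handset at (209–257, 214–302), the phone at (77–138, 158–259) and the dish at (360,322). The lane floor starts at x≈497, spanning y≈140–243.

```bash
cat >> h.py <<'E'
def rect(c,box,z,fn):
    "min-area rectangle of non-wood blob in image box (x0,y0,x1,y1)"
    x0,y0,x1,y1=box; im=c['pixels'][y0:y1,x0:x1]
    h=cv2.cvtColor(im,cv2.COLOR_BGR2HSV).astype(int)
    m=(~((h[...,0]<22)&(h[...,0]>5)&(h[...,1]>95))).astype(np.uint8)
    m=cv2.morphologyEx(m,cv2.MORPH_CLOSE,np.ones((7,7)))
    m=cv2.morphologyEx(m,cv2.MORPH_OPEN,np.ones((5,5)))
    k,_=cv2.findContours(m,cv2.RETR_EXTERNAL,cv2.CHAIN_APPROX_NONE)
    k=max(k,key=cv2.contourArea)[:,0]+[x0,y0]
    P=ray(c,k,z)[:,:2].astype(np.float32)
    (cx,cy),(w,hh),a=cv2.minAreaRect(P*1000)
    if hh>w: a+=90; w,hh=hh,w
    a=(a+90)%180-90
    return np.round([cx,cy,w,hh,a],1)
E
python3 - <<'E'
from h import *
c=grab('wrist')
print('ch',rect(c,(175,25,255,172),.0055))
print('hs',rect(c,(200,205,265,310),.006))
print('ph',rect(c,(65,145,150,270),.008))
print('floor edge',ray(c,[[505,142],[497,243]],0).round(4).tolist())
print('guide tips',ray(c,[[461,112],[440,270]],.022).round(4).tolist())
print('dish',ray(c,[[360,322]],0.008).round(4).tolist())
s=bot.read_state();print(s['time'])
E
```

```text
Traceback (most recent call last):
TypeError: rect() missing 1 required positional argument: 'fn'
```

```bash
sed -i 's/box,z,fn/box,z/' h.py
python3 - <<'E'
from h import *
c=grab('wrist')
print('ch',rect(c,(175,25,255,172),.0055))
print('hs',rect(c,(200,205,265,310),.006))
print('ph',rect(c,(65,145,150,270),.008))
print('floor edge',ray(c,[[505,142],[497,243]],0).round(4).tolist())
print('guide tips',ray(c,[[461,112],[440,270]],.022).round(4).tolist())
print('dish',ray(c,[[360,322]],0.008).round(4).tolist())
s=bot.read_state();print(s['time'])
E
```

```text
ch [ 6.149e+02 -8.490e+01  1.111e+02  4.640e+01  5.000e-01]
hs [449.2 -98.3 106.2  50.5   6.2]
ph [505.9  29.6 108.6  48.9   4.8]
floor edge [[0.5751, -0.3818, 0.0], [0.464, -0.3929, 0.0]]
guide tips [[0.6054, -0.3209, 0.022], [0.4431, -0.3219, 0.022]]
dish [[0.3702, -0.2451, 0.008]]
1.65
```

>>> play_rows:
  steps: [0.063, -0.062, 0, 0, 0.063, -0.062, 0.04, 0, 0.063, -0.062, 0.1, 0, 0.063, -0.062, 0.16, 0, 0.063, -0.062, 0.2, 0, 0.063, -0.062, 0.22, 0, 0.063, -0.062, 0.226, 0, 0.063, -0.062, 0.23, 0, 0.063, -0.062, 0.23, 0]

```text
time: 2.78
tool_pos: [0.6147, -0.0892, 0.02]
tcp_rot: [3.141, -0.001, 0.004]
wrist_force: [0.2, 0.2, -0.1]
width: 0.761
grip_force: 0.0
```

>>> play_rows:
  steps: [0, 0, 0, 0, 0, 0, 0, 0, 0, 0, 0, 0, 0, 0, 0, 0, 0, 0, 0, 0]
  jaw: 160
  grip_force: 20

```text
time: 3.4
tool_pos: [0.6135, -0.0886, 0.0186]
tcp_rot: [-3.141, 0.0, -0.0]
wrist_force: [-0.1, 0.9, 5.3]
width: 0.374
grip_force: 2.2
```

Run:
```python
from h import *
c=grab('wrist','w2.png');s=bot.read_state();print(s['tool_pos'],s['wrist_force'],s['width'])
```

```text
[ 0.61349128 -0.08862457  0.01858984] [-1.75888635  0.81372897  4.71648043] 0.3708124927748556
```

View pics/w2.png

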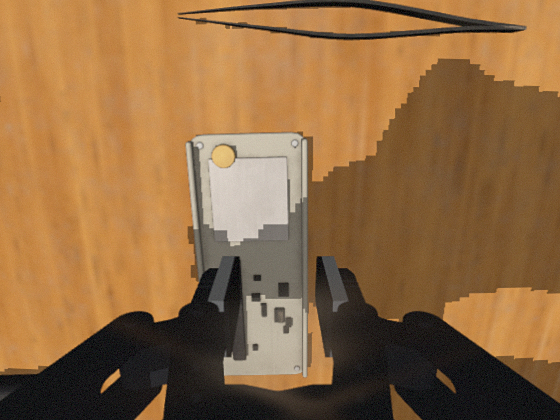

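The chassis spans about (190–308, 133–375), and its centre is roughly 30 px left of the finger centre. The left finger has ridden on top of the tray. I'll open, raise a little and re-measure.

>>> play_rows:
  steps: [0, 0, -0.01, 0, 0, 0, -0.04, 0, 0, 0, -0.08, 0, 0, 0, -0.12, 0, 0, 0, -0.12, 0]
  jaw: 60

```text
time: 4.08
tool_pos: [0.6165, -0.0894, 0.1432]
tcp_rot: [3.14, -0.0, 0.013]
wrist_force: [0.3, -0.3, 0.7]
width: 0.766
grip_force: 0.0
```

Run:
```python
from h import *
c=grab('wrist','w3.png');s=bot.read_state();print(s['tool_pos'],s['wrist_force'],s['width'],-c['R'].T@c['t'],c['R'].round(3).tolist())
b=c['pixels']
o=proj(c,[[.6149+sx*.056,-.0849+sy*.023,.007] for sx,sy in((-1,-1),(-1,1),(1,1),(1,-1))]);print(o.round().tolist())
print(rect(c,(150,60,345,300),.0055))
```

```text
[ 0.61473982 -0.08902005  0.14059445] [ 0.16327123  0.12322658 -1.03365152] 0.7658242226409343 [ 0.69120932 -0.08924476  0.26896717] [[-0.001, -1.0, 0.001], [-0.957, 0.001, 0.289], [-0.289, -0.001, -0.957]]
[[302.0, 270.0], [242.0, 270.0], [237.0, 122.0], [304.0, 122.0]]
[618.  -78.2 110.3  45.6   1.3]
```

View pics/w3.png

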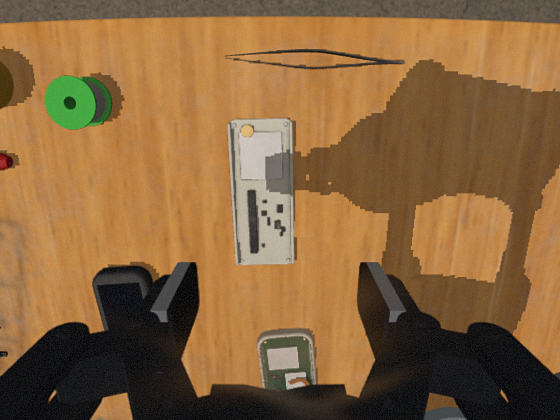

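The chassis is now at (228–295, 118–264), which puts its centre at (0.618, -0.078), 11 mm to +y of the tool. I'll re-grasp a bit lower and centred.

>>> play_rows:
  steps: [0.003, -0.011, 0, 0, 0.003, -0.011, 0.05, 0, 0.003, -0.011, 0.1, 0, 0.003, -0.011, 0.12, 0, 0.003, -0.011, 0.125, 0, 0.003, -0.011, 0.126, 0, 0.003, -0.011, 0.126, 0]

```text
time: 5.0
tool_pos: [0.6181, -0.078, 0.0142]
tcp_rot: [3.141, -0.0, 0.006]
wrist_force: [0.6, -0.5, 0.6]
width: 0.765
grip_force: 0.0
```

>>> play_rows:
  steps: [0, 0, 0, 0, 0, 0, 0, 0, 0, 0, 0, 0, 0, 0, 0, 0]
  jaw: 135
  grip_force: 20

```text
time: 5.5
tool_pos: [0.6184, -0.0781, 0.0149]
tcp_rot: [3.141, -0.0, 0.007]
wrist_force: [-1.6, 0.7, 5.2]
width: 0.524
grip_force: 24.0
```

>>> play_rows:
  steps: [-0.005, 0.014, -0.0005, 0, -0.015, 0.042, -0.0005, 0, -0.027, 0.076, -0.0005, 0, -0.039, 0.11, -0.0005, 0, -0.051, 0.144, -0.0005, 0, -0.063, 0.178, -0.0005, 0, -0.075, 0.212, -0.0005, 0, -0.087, 0.246, -0.0005, 0, -0.096, 0.268, -0.0005, 0, -0.096, 0.268, -0.0005, 0]

```text
time: 6.75
tool_pos: [0.5201, -0.3497, 0.015]
tcp_rot: [3.138, -0.003, 0.003]
wrist_force: [-2.4, -5.7, 7.7]
width: 0.525
grip_force: 26.2
```

Run:
```python
from h import *
c=grab('wrist','w4.png');s=bot.read_state();print(s['tool_pos'],s['wrist_force'],s['width'])
```

```text
[ 0.52014926 -0.34961318  0.01496456] [-2.09342134 -5.05603355  7.2853775 ] 0.5256229637124044
```

View pics/w4.png

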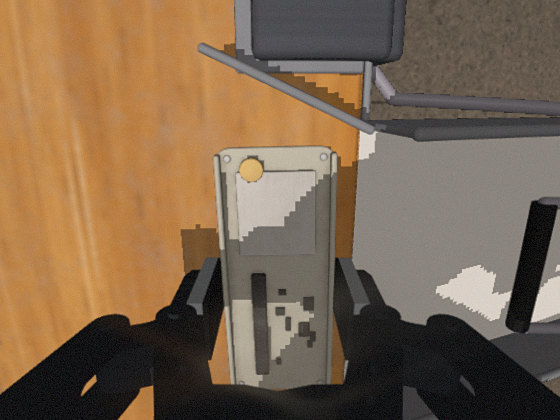

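The chassis is gripped square, spanning (215–337, 148–385). The bench edge is at column ≈357, and the far guide runs (203,48)→(375,130).

Run:
```python
from h import *
c=grab('wrist')
print(ray(c,[[357,160],[353,300]],0).round(4).tolist(), ray(c,[[203,50],[372,132]],.022).round(4).tolist(), ray(c,[[215,150],[337,148]],.007).round(4).tolist())
```

```text
[[0.5696, -0.3799, 0.0], [0.509, -0.382, 0.0]] [[0.6069, -0.3276, 0.022], [0.5826, -0.3793, 0.022]] [[0.5746, -0.3274, 0.007], [0.5753, -0.3709, 0.007]]
```

>>> play_rows:
  steps: [0.003, 0, -0.0005, 0, 0.003, 0, -0.0005, 0]

```text
time: 7.1
tool_pos: [0.5226, -0.3482, 0.015]
tcp_rot: [3.139, 0.0, 0.0]
wrist_force: [-3.2, -1.8, 7.4]
width: 0.527
grip_force: 25.4
```

>>> play_rows:
  steps: [0, 0, 0, 0, 0, 0, 0, 0, 0, 0, 0, 0, 0, 0, -0.02, 0, 0, 0, -0.045, 0, 0, -0.025, -0.045, 0, 0, -0.052, -0.045, 0, 0, -0.052, -0.045, 0]
  jaw: 60

```text
time: 8.1
tool_pos: [0.5219, -0.2897, 0.0569]
tcp_rot: [-3.139, -0.004, 0.005]
wrist_force: [0.6, -0.2, 0.7]
width: 0.766
grip_force: 0.0
```

>>> play_rows:
  steps: [0, 0, 0, 0, 0, 0, 0, 0, 0, 0, 0, 0, 0, 0, 0, 0, 0, 0, 0.02, 0, 0, 0, 0.034, 0, 0, 0, 0.037, 0, 0, 0, 0.037, 0]
  jaw: 255

```text
time: 9.1
tool_pos: [0.5228, -0.2934, 0.0204]
tcp_rot: [-3.141, 0.0, 0.002]
wrist_force: [-0.4, 0.1, -0.5]
width: 0.001
grip_force: 0.0
```

Run:
```python
from h import *
c=grab('wrist','w5.png');s=bot.read_state();print(s['tool_pos'],s['wrist_force'],s['width'])
```

```text
[ 0.52333053 -0.29372526  0.02104933] [ 0.58622076  0.13460554 -0.22571754] 0.0023075154351725686
```

View pics/w5.png

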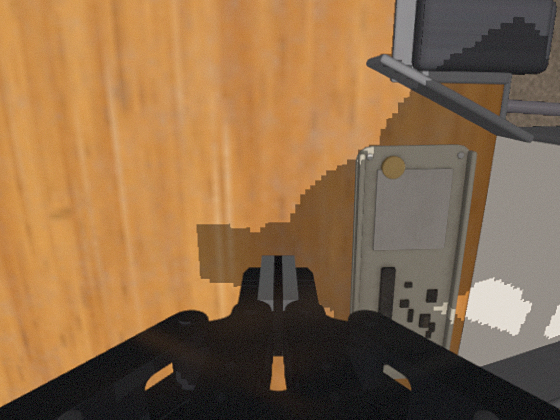

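The chassis lies square between the guides at (355–475, 145–350), and the closed fingers are just behind it at column ≈280–315. Next I push it over the edge.

>>> play_rows:
  steps: [0, 0.015, 0, 0, 0, 0.03, 0, 0, 0, 0.042, 0, 0, 0, 0.054, 0, 0, 0, 0.064, 0, 0, 0, 0.074, 0, 0, 0, 0.081, 0, 0, 0, 0.081, 0, 0, 0, 0.06, 0, 0, 0, 0.06, -0.05, 0]

```text
time: 10.4
tool_pos: [0.519, -0.3485, 0.066]
tcp_rot: [-3.134, -0.002, 0.016]
wrist_force: [-0.2, -0.1, 0.6]
width: 0.002
grip_force: 0.0
```

>>> play_rows:
  steps: [0, -0.05, -0.06, 0, 0, -0.1, -0.11, 0, 0, -0.1, -0.11, 0, 0, -0.1, -0.11, 0]
  jaw: 60

```text
time: 10.9
tool_pos: [0.524, -0.2527, 0.1824]
tcp_rot: [3.14, 0.004, 0.003]
wrist_force: [0.1, -0.6, 1.2]
width: 0.764
grip_force: 0.0
```

Run:
```python
from h import *
c=grab('wrist','w6.png');s=bot.read_state();print(s['tool_pos'],s['wrist_force'],s['width'],s['time'])
d=grab('side','s6.png')
a=cv2.resize(d['pixels'][160:270,210:370],(560,385),interpolation=cv2.INTER_CUBIC)
e=cv2.resize(c['pixels'],(560,420)); 
cv2.imwrite('pics/m6.png',cv2.resize(np.vstack([a,e])[:800],None,fx=.74,fy=.74,interpolation=cv2.INTER_AREA))
```

```text
[ 0.52306803 -0.25320727  0.1806567 ] [ 0.01448526  0.17593683 -1.46991554] 0.7650556633376158 10.95
```

View pics/m6.png

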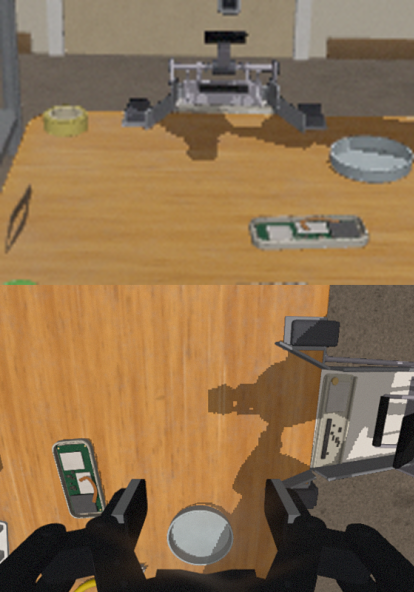

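The side view shows an empty bench where the chassis was. In the wrist part the chassis is in the lane, just past the mouth (montage 317–350, 375–470). I'll check numerically whether it is still sliding.

>>> play_rows:
  steps: [0, 0, 0, 0, 0, 0, 0, 0, 0, 0, 0, 0]

```text
time: 11.38
tool_pos: [0.5229, -0.2542, 0.1802]
tcp_rot: [-3.141, 0.002, 0.002]
wrist_force: [1.0, -0.1, -0.7]
width: 0.773
grip_force: 0.0
```

```bash
cat >> h.py <<'E'
def laneY(c,uv,h,mx=.5227,my=-.381):
    "pixel -> lane (x,y) on plane h above the lane floor"
    a=np.deg2rad(18); p=cv2.undistortPoints(np.array(uv,float).reshape(-1,1,2),c['mtx'],c['dist']).reshape(-1,2)
    d=np.c_[p,np.ones(len(p))]@c['R']; o=-c['R'].T@c['t']
    ey=np.array([0,np.cos(a),np.sin(a)]); n=np.array([0,-np.sin(a),np.cos(a)]); m=np.array([mx,my,0])
    P=o+d*((((h-.002)-(o-m)@n)/(d@n)))[:,None]-m
    return np.c_[P[:,0],P@ey].round(4)
def lanept(x,y,z,mx=.5227,my=-.381):
    a=np.deg2rad(18); return [mx+x,my+y*np.cos(a)-z*np.sin(a),y*np.sin(a)+z*np.cos(a)]
E
python3 - <<'E'
from h import *
c0=cv2.imread('pics/w6.png');c=grab('wrist','w7.png')
g=lambda i:cv2.cvtColor(i,cv2.COLOR_BGR2GRAY)[100:270,420:560]
print(cv2.absdiff(g(c0),g(c['pixels'])).mean())
# predicted outline for first place and for just past the mouth
for y in(-.127,-.025): print(y,proj(c,[lanept(sx*.056,y+sy*.023,.005) for sx,sy in((-1,-1),(-1,1),(1,1),(1,-1))]).round().tolist())
gg=cv2.cvtColor(c['pixels'],cv2.COLOR_BGR2HSV)
for r in(150,180,210,230):
    print(r,[tuple(int(v) for v in c['pixels'][r,x]) for x in range(420,560,6)])
E
```

```text
11.931974789915966
-0.127 [[543.0, 225.0], [511.0, 231.0], [533.0, 114.0], [567.0, 113.0]]
-0.025 [[467.0, 238.0], [426.0, 245.0], [442.0, 114.0], [486.0, 114.0]]
150 [(40, 75, 111), (40, 76, 112), (127, 134, 139), (76, 85, 88), (96, 101, 105), (102, 109, 112), (103, 112, 115), (101, 106, 111), (106, 109, 119), (60, 66, 73), (131, 139, 143), (128, 137, 142), (128, 134, 137), (128, 134, 138), (128, 135, 137), (128, 136, 142), (9, 10, 12), (10, 0, 2), (72, 73, 75), (80, 74, 79), (72, 71, 72), (144, 144, 152), (154, 149, 155), (155, 149, 156)]
180 [(34, 77, 114), (110, 138, 172), (89, 102, 102), (148, 166, 172), (45, 45, 46), (151, 169, 175), (146, 163, 171), (153, 168, 174), (103, 117, 126), (127, 134, 141), (128, 135, 143), (125, 135, 136), (127, 136, 141), (127, 135, 142), (133, 136, 144), (25, 26, 32), (17, 16, 16), (150, 156, 163), (200, 209, 218), (206, 213, 221), (203, 213, 221), (0, 3, 6), (21, 25, 27), (27, 24, 21)]
210 [(58, 127, 191), (147, 161, 171), (132, 146, 155), (38, 34, 39), (147, 161, 172), (152, 170, 176), (59, 65, 73), (131, 147, 156), (108, 114, 119), (126, 130, 136), (125, 131, 136), (202, 212, 221), (202, 210, 219), (201, 212, 219), (77, 78, 80), (28, 30, 33), (103, 109, 111), (201, 215, 222), (204, 213, 220), (201, 211, 221), (1, 3, 7), (23, 13, 18), (14, 14, 18), (33, 35, 34)]
230 [(54, 106, 155), (138, 152, 160), (138, 155, 164), (54, 57, 58), (150, 167, 175), (148, 166, 174), (90, 98, 104), (84, 90, 96), (126, 134, 137), (204, 214, 222), (204, 215, 223), (188, 197, 204), (198, 208, 218), (128, 136, 142), (125, 134, 141), (134, 143, 146), (92, 94, 97), (59, 57, 56), (54, 55, 58), (31, 29, 30), (23, 24, 21), (25, 26, 30), (26, 36, 31), (27, 29, 28)]
```

It's stopped with its rear edge still a few mm on the bench edge. I'll push further, with half-open fingers so the gripper body stays back and the tips sit lower.

>>> play_rows:
  steps: [0, 0.06, 0.0, 0, 0, 0.066, 0.06, 0, 0, 0.066, 0.12, 0, 0, 0.066, 0.15, 0, 0, 0.066, 0.16, 0, 0, 0.066, 0.163, 0, 0, 0.066, 0.163, 0]
  jaw: 122

```text
time: 12.3
tool_pos: [0.5247, -0.3206, 0.02]
tcp_rot: [3.14, -0.0, 0.004]
wrist_force: [-0.5, -0.1, 0.4]
width: 0.521
grip_force: 0.0
```

>>> play_rows:
  steps: [0, 0.01, 0.0005, 0, 0, 0.018, 0.0005, 0, 0, 0.024, 0.0005, 0, 0, 0.03, 0.0005, 0, 0, 0.036, 0.0005, 0, 0, 0.036, 0.0005, 0]

```text
time: 13.05
tool_pos: [0.5233, -0.3562, 0.0178]
tcp_rot: [3.142, -0.001, 0.0]
wrist_force: [-0.6, 0.4, 0.5]
width: 0.525
grip_force: 0.0
```

Run:
```python
from h import *
c=grab('wrist','w8.png');s=bot.read_state();print(s['tool_pos'],s['wrist_force'],s['width'],s['time'])
for y in(-.127,-.02): print(y,proj(c,[lanept(sx*.056,y+sy*.023,.005) for sx,sy in((-1,-1),(-1,1),(1,1),(1,-1))]).round().tolist())
e=c['pixels']
for r in(160,190,220): print(r,[tuple(int(v) for v in e[r,x]) for x in range(300,560,8)])
```

```text
[ 0.52322447 -0.3558688   0.01764889] [-0.2170914  -0.66372523  0.71371072] 0.519981155042494 13.1
-0.127 [[559.0, 322.0], [503.0, 340.0], [546.0, 137.0], [606.0, 134.0]]
-0.02 [[412.0, 366.0], [329.0, 389.0], [341.0, 145.0], [442.0, 141.0]]
160 [(81, 145, 212), (84, 146, 209), (78, 148, 213), (70, 141, 210), (71, 138, 206), (174, 188, 203), (178, 188, 197), (140, 146, 150), (139, 145, 154), (138, 143, 148), (138, 144, 152), (70, 82, 83), (93, 108, 111), (88, 99, 101), (69, 107, 130), (68, 106, 131), (101, 113, 119), (106, 114, 118), (100, 111, 115), (103, 114, 119), (100, 112, 118), (62, 71, 74), (102, 110, 118), (136, 147, 151), (136, 143, 152), (138, 145, 153), (134, 141, 148), (138, 144, 150), (136, 145, 151), (135, 142, 147), (137, 144, 150), (135, 143, 148), (136, 139, 146)]
190 [(67, 134, 197), (38, 79, 118), (45, 86, 129), (38, 81, 121), (36, 79, 117), (139, 146, 152), (137, 144, 150), (138, 141, 151), (134, 143, 146), (137, 146, 153), (93, 101, 104), (100, 113, 119), (90, 99, 109), (111, 115, 119), (109, 114, 122), (105, 110, 114), (108, 115, 120), (111, 115, 122), (108, 114, 122), (111, 117, 121), (85, 97, 101), (85, 95, 100), (140, 149, 151), (138, 145, 152), (137, 145, 150), (137, 143, 150), (136, 143, 149), (135, 143, 150), (136, 143, 148), (139, 144, 154), (137, 140, 149), (137, 142, 151), (137, 142, 149)]
220 [(65, 90, 123), (51, 87, 126), (37, 80, 119), (39, 84, 123), (34, 77, 122), (138, 145, 149), (138, 144, 151), (137, 143, 149), (138, 142, 150), (141, 147, 155), (75, 81, 85), (92, 102, 108), (111, 115, 120), (115, 122, 127), (110, 115, 118), (112, 116, 121), (106, 114, 119), (114, 119, 123), (112, 121, 130), (98, 108, 113), (69, 75, 77), (137, 146, 153), (134, 143, 148), (136, 143, 151), (137, 143, 152), (138, 145, 151), (127, 136, 138), (16, 8, 9), (10, 9, 7), (22, 9, 18), (138, 144, 150), (137, 143, 147), (134, 142, 148)]
```

It's now past the edge: the rear is at column ≈382, with lane floor showing behind it. I'll retract towards the handset and check again from above.

>>> play_rows:
  steps: [0, -0.02, -0.01, 0, 0, -0.03, -0.06, 0, 0, -0.06, -0.12, 0, 0, -0.06, -0.12, 0, 0, -0.06, -0.12, 0]
  jaw: 60

```text
time: 13.72
tool_pos: [0.5236, -0.2946, 0.1388]
tcp_rot: [3.141, 0.002, 0.002]
wrist_force: [1.0, 0.1, -0.3]
width: 0.763
grip_force: 0.0
```

```bash
cat >> h.py <<'E'
def profile(c,xs=(.02,.035,.05),h=.006,step=.006):
    "grey+sat along the lane at lane-x offsets"
    for x in xs:
        ys=np.arange(.02,-.17,-step); p=proj(c,[lanept(x,y,h-.002) for y in ys])
        print(x,' '.join('%d:%d'%(round(y*1000),c['pixels'][int(v),int(u)].mean()) for y,(u,v) in zip(ys,p) if 0<=u<559 and 0<=v<419))
E
python3 - <<'E'
from h import *
c=grab('wrist','w9.png');s=bot.read_state();print(s['tool_pos'],s['time'])
profile(c)
E
```

```text
[ 0.52274589 -0.29461689  0.13728711] 13.775
0.02 20:75 14:72 8:76 2:127 -4:133 -10:129 -16:130 -22:134 -28:129 -34:127 -40:128 -46:124 -52:127 -58:131 -64:130 -70:132 -76:132 -82:129 -88:134 -94:6 -100:26 -106:40 -112:103 -118:92 -124:80 -130:75 -136:78 -142:79 -148:91 -154:88 -160:92
0.035 20:71 14:77 8:77 2:131 -4:127 -10:129 -16:130 -22:131 -28:133 -34:130 -40:131 -46:127 -52:131 -58:129 -64:131 -70:128 -76:126 -82:132 -88:129 -94:131 -100:75 -106:101 -112:103 -118:101 -124:102 -130:102 -136:102 -142:74 -148:104 -154:74 -160:63
0.05 20:75 14:81 8:77 2:128 -4:132 -10:128 -16:128 -22:131 -28:129 -34:134 -40:130 -46:127 -52:128 -58:132 -64:131 -70:128 -76:126 -82:126 -88:130 -94:125 -100:74 -106:100 -112:83 -118:100 -124:105 -130:99 -136:97 -142:71 -148:177 -154:128
```

The chassis is in first place (lane y about -100 to -147 mm). Now the handset.

>>> play_rows:
  steps: [-0.02, -0.05, 0, 0, -0.04, -0.1, 0, -0.05, -0.06, -0.15, 0, -0.108, -0.074, -0.197, 0, -0.108, -0.074, -0.197, 0, -0.108, -0.074, -0.197, 0, -0.108]

```text
time: 14.52
tool_pos: [0.4488, -0.0989, 0.1367]
tcp_rot: [-3.137, -0.17, 0.003]
wrist_force: [-1.4, -0.3, 0.5]
width: 0.763
grip_force: 0.0
```

Run:
```python
from h import *
c=grab('wrist','w10.png');s=bot.read_state();print(s['tool_pos'],s['tcp_rot'],s['time'])
p=proj(c,[[.449+sx*.052,-.098+sy*.024,.006] for sx,sy in((-1,-1),(-1,1),(1,1),(1,-1))]);print(p.round().tolist())
print(rect(c,(200,95,345,300),.006), rect(c,(210,100,340,270),.006))
```

```text
[ 0.44927724 -0.09934589  0.13699675] [-3.13704825e+00 -1.68562421e-01  1.91884483e-03] 14.575
[[301.0, 267.0], [237.0, 261.0], [249.0, 120.0], [320.0, 128.0]]
[448.7 -99.2 104.5  47.1   5.5] [448.7 -99.2 104.5  47.1   5.5]
```

>>> play_rows:
  steps: [0, 0, 0.05, 0, 0, 0, 0.1, 0, 0, 0, 0.115, 0, 0, 0, 0.12, 0, 0, 0, 0.121, 0, 0, 0, 0.121, 0]

```text
time: 15.32
tool_pos: [0.451, -0.0992, 0.0183]
tcp_rot: [3.136, 0.169, 0.005]
wrist_force: [0.1, -0.3, 0.8]
width: 0.764
grip_force: 0.0
```

>>> play_rows:
  steps: [0, 0, 0, 0, 0, 0, 0, 0, 0, 0, 0, 0, 0, 0, 0, 0]
  jaw: 135

```text
time: 15.82
tool_pos: [0.4504, -0.099, 0.0181]
tcp_rot: [3.136, 0.169, 0.003]
wrist_force: [-1.8, -0.1, 6.6]
width: 0.541
grip_force: 20.3
```

>>> play_rows:
  steps: [0.018, 0.025, -0.0005, 0.03, 0.036, 0.05, -0.0005, 0.06, 0.048, 0.075, -0.0005, 0.09, 0.05, 0.11, -0.0005, 0.108, 0.049, 0.145, -0.0005, 0.108, 0.048, 0.18, -0.0005, 0.108, 0.047, 0.215, -0.0005, 0.108, 0.0465, 0.245, -0.0005, 0.108, 0.0465, 0.2565, -0.0005, 0.108, 0.0465, 0.2565, -0.0005, 0.108]

```text
time: 17.08
tool_pos: [0.5236, -0.3495, 0.0177]
tcp_rot: [3.141, -0.001, 0.002]
wrist_force: [0.4, -2.2, 2.0]
width: 0.539
grip_force: 20.9
```

Run:
```python
from h import *
c=grab('wrist','w11.png');s=bot.read_state();print(s['tool_pos'],s['tcp_rot'],s['wrist_force'],s['width'],s['time'])
e=c['pixels']
# outline if handset is centred on the grasp
x,y=s['tool_pos'][:2]
print(proj(c,[[x+.052,y+sy*.0235,.008] for sy in(1,-1)]).round().tolist())
for r in range(130,190,5): print(r,[int(v.mean()) for v in e[r,200:370:8]])
```

```text
[ 0.52354628 -0.34892368  0.01771094] [ 3.14062007e+00 -2.27115179e-04  1.33585380e-03] [ 0.19224002 -2.12653163  2.28812116] 0.5406123714696015 17.125
[[211.0, 156.0], [341.0, 156.0]]
130 [151, 147, 153, 146, 148, 141, 150, 156, 151, 154, 150, 149, 159, 155, 144, 147, 147, 142, 146, 144, 85, 64]
135 [150, 153, 152, 153, 140, 138, 146, 152, 152, 152, 149, 153, 161, 152, 136, 152, 145, 146, 144, 134, 149, 118]
140 [149, 155, 149, 145, 143, 144, 148, 153, 155, 153, 149, 156, 158, 151, 144, 147, 140, 148, 142, 136, 129, 150]
145 [152, 155, 153, 147, 146, 144, 146, 152, 161, 153, 145, 154, 157, 155, 138, 143, 146, 144, 142, 134, 228, 230]
150 [153, 154, 155, 151, 148, 146, 146, 151, 159, 158, 143, 149, 154, 156, 139, 145, 149, 148, 141, 133, 225, 223]
155 [151, 149, 157, 154, 144, 147, 152, 159, 164, 156, 150, 124, 121, 123, 111, 148, 144, 146, 145, 135, 225, 195]
160 [150, 151, 153, 148, 151, 84, 94, 99, 88, 91, 90, 85, 86, 88, 87, 89, 84, 145, 139, 139, 142, 143]
165 [148, 150, 150, 146, 158, 186, 190, 192, 188, 188, 190, 189, 189, 182, 189, 160, 84, 150, 85, 84, 144, 146]
170 [152, 150, 146, 135, 199, 159, 165, 165, 168, 166, 167, 169, 163, 163, 162, 148, 173, 84, 85, 88, 147, 146]
175 [151, 148, 151, 194, 46, 57, 51, 57, 51, 54, 49, 60, 49, 71, 82, 73, 144, 110, 84, 81, 144, 148]
180 [152, 150, 147, 192, 62, 58, 55, 63, 59, 60, 53, 57, 55, 59, 63, 120, 41, 114, 85, 81, 144, 150]
185 [150, 137, 146, 65, 51, 54, 57, 50, 58, 54, 59, 57, 70, 56, 44, 75, 33, 115, 77, 81, 141, 145]
```

>>> play_rows:
  steps: [0, 0, 0, 0, 0, 0, 0, 0, 0, 0, 0, 0, 0, 0, -0.02, 0, 0, 0, -0.045, 0, 0, -0.04, -0.045, 0, 0, -0.075, -0.045, 0, 0, -0.075, -0.045, 0]
  jaw: 60

```text
time: 18.12
tool_pos: [0.5233, -0.2718, 0.0636]
tcp_rot: [-3.141, -0.003, -0.001]
wrist_force: [0.3, 0.7, -0.6]
width: 0.761
grip_force: 0.0
```

>>> play_rows:
  steps: [0, 0, 0, 0, 0, 0, 0.025, 0, 0, 0, 0.042, 0, 0, 0, 0.045, 0, 0, 0.015, 0.045, 0, 0, 0.03, 0.045, 0, 0, 0.045, 0.045, 0, 0, 0.06, 0.045, 0, 0, 0.072, 0.045, 0, 0, 0.084, 0.045, 0]
  jaw: 122

```text
time: 19.38
tool_pos: [0.5231, -0.3588, 0.0173]
tcp_rot: [3.141, -0.001, 0.0]
wrist_force: [0.4, -0.2, -0.6]
width: 0.522
grip_force: 0.0
```

>>> play_rows:
  steps: [0, 0, 0, 0, 0, -0.01, 0, 0, 0, -0.03, -0.05, 0, 0, -0.06, -0.12, 0, 0, -0.06, -0.12, 0, 0, -0.06, -0.12, 0]
  jaw: 122

```text
time: 20.12
tool_pos: [0.5239, -0.2969, 0.1384]
tcp_rot: [3.14, 0.002, 0.003]
wrist_force: [0.1, 0.1, -0.8]
width: 0.519
grip_force: 0.0
```

Run:
```python
from h import *
c=grab('wrist','w12.png');s=bot.read_state();print(s['tool_pos'],s['wrist_force'],s['time'])
profile(c,(.02,.035,.045))
```

```text
[ 0.52281054 -0.29685058  0.13669294] [ 0.42655133 -0.56930661 -0.23660099] 20.175
0.02 20:78 14:74 8:78 2:137 -4:132 -10:135 -16:135 -22:136 -28:136 -34:132 -40:135 -46:136 -52:78 -58:104 -64:110 -70:107 -76:105 -82:107 -88:97 -94:18 -100:13 -106:75 -112:101 -118:98 -124:81 -130:85 -136:74 -142:84 -148:89 -154:93 -160:99 -166:94
0.035 20:76 14:72 8:74 2:139 -4:135 -10:137 -16:139 -22:137 -28:134 -34:138 -40:135 -46:134 -52:81 -58:98 -64:100 -70:97 -76:80 -82:85 -88:70 -94:31 -100:70 -106:90 -112:107 -118:110 -124:108 -130:104 -136:111 -142:58 -148:89 -154:91 -160:68
0.045 20:82 14:83 8:79 2:137 -4:133 -10:136 -16:133 -22:136 -28:138 -34:136 -40:138 -46:135 -52:113 -58:87 -64:87 -70:78 -76:90 -82:86 -88:91 -94:59 -100:74 -106:105 -112:94 -118:93 -124:98 -130:101 -136:98 -142:65 -148:102 -154:65 -160:65
```

The handset is in second place (-51 to -98 mm). Now the phone.

>>> play_rows:
  steps: [-0.004, -0.05, 0, 0, -0.008, -0.1, 0, -0.04, -0.011, -0.15, 0, -0.084, -0.013, -0.2, 0, -0.084, -0.015, -0.25, 0, -0.084, -0.017, -0.3, 0, -0.084, -0.017, -0.327, 0, -0.084, -0.017, -0.327, 0, -0.084, -0.017, -0.327, 0, -0.084]
  jaw: 50

```text
time: 21.3
tool_pos: [0.5053, 0.0286, 0.1356]
tcp_rot: [3.138, 0.132, -0.005]
wrist_force: [-0.5, 0.2, -0.7]
width: 0.804
grip_force: 0.0
```

Run:
```python
from h import *
c=grab('wrist','w13.png');s=bot.read_state();print(s['tool_pos'],s['tcp_rot'],s['width'],s['time'])
p=proj(c,[[.506+sx*.054,.030+sy*.023,.01] for sx,sy in((-1,-1),(-1,1),(1,1),(1,-1))]);print(p.round().tolist())
print(rect(c,(200,85,345,300),.008), rect(c,(215,95,350,262),.008))
```

```text
[0.50561372 0.02824892 0.13605602] [ 3.13848677  0.13029214 -0.00353288] 0.8002173913094975 21.35
[[301.0, 271.0], [239.0, 266.0], [247.0, 118.0], [317.0, 123.0]]
[505.4  29.3 109.3  45.7   5. ] [508.6  29.5 102.8  45.7   5. ]
```

>>> play_rows:
  steps: [0, -0.001, 0.05, 0, 0, -0.001, 0.095, 0, 0, -0.001, 0.11, 0, 0, -0.001, 0.116, 0, 0, -0.001, 0.117, 0, 0, -0.001, 0.117, 0]

```text
time: 22.1
tool_pos: [0.5077, 0.0302, 0.0218]
tcp_rot: [3.139, 0.131, 0.005]
wrist_force: [0.4, -0.0, 0.1]
width: 0.804
grip_force: 0.0
```

>>> play_rows:
  steps: [0, 0, 0, 0, 0, 0, 0, 0, 0, 0, 0, 0, 0, 0, 0, 0, 0, 0, 0, 0]
  jaw: 135

```text
time: 22.72
tool_pos: [0.5071, 0.0303, 0.0215]
tcp_rot: [3.139, 0.132, 0.003]
wrist_force: [-1.4, -0.9, 6.8]
width: 0.529
grip_force: 20.3
```

>>> play_rows:
  steps: [0, 0.02, 0, 0, 0, 0.055, 0, 0.03, -0.002, 0.1, 0, 0.084, -0.005, 0.145, 0, 0.084, -0.007, 0.19, 0, 0.084, -0.009, 0.235, 0, 0.084, -0.011, 0.28, 0, 0.084, -0.013, 0.325, 0, 0.084, -0.0146, 0.36, 0, 0.084, -0.0146, 0.377, 0, 0.084]

```text
time: 23.98
tool_pos: [0.5237, -0.3472, 0.0215]
tcp_rot: [-3.14, 0.004, -0.001]
wrist_force: [-0.2, 9.6, 12.2]
width: 0.526
grip_force: 22.1
```

Run:
```python
from h import *
s=bot.read_state();print(s['tool_pos'],s['tcp_rot'],s['wrist_force'],s['width'],s['time'])
```

```text
[ 0.52371893 -0.34724475  0.02152036] [-3.13975710e+00  4.07870141e-03 -1.37614440e-03] [-0.21350052  9.6402734  12.2352142 ] 0.5257222863790944 23.975
```

>>> play_rows:
  steps: [0, 0, 0, 0, 0, 0, 0, 0, 0, 0, 0, 0, 0, 0, -0.02, 0, 0, 0, -0.05, 0, 0, -0.04, -0.05, 0, 0, -0.076, -0.05, 0, 0, -0.076, -0.05, 0]
  jaw: 60

```text
time: 24.98
tool_pos: [0.5233, -0.2684, 0.0716]
tcp_rot: [-3.142, -0.004, -0.001]
wrist_force: [0.5, -0.3, -0.3]
width: 0.761
grip_force: 0.0
```

Run:
```python
from h import *
c=grab('wrist','w14.png');s=bot.read_state();print(s['tool_pos'],s['tcp_rot'],s['wrist_force'],s['width'],s['time'])
p=proj(c,[[.5225+sx*.054,-.347+sy*.023,.016] for sx,sy in((-1,-1),(-1,1),(1,1),(1,-1))]);print(p.round().tolist())
for r in range(90,200,10): print(r,[int(v.mean()) for v in c['pixels'][r,300:520:8]])
```

```text
[ 0.52374124 -0.2697669   0.07165989] [3.14060005e+00 3.41094482e-03 2.04540820e-03] [ 0.23268811 -0.0906547  -0.03794831] 0.7658426199464847 25.025
[[454.0, 327.0], [375.0, 328.0], [393.0, 137.0], [486.0, 138.0]]
90 [138, 133, 136, 147, 143, 147, 150, 142, 142, 145, 150, 159, 148, 88, 90, 100, 53, 56, 86, 95, 84, 91, 91, 84, 83, 93, 100, 100]
100 [139, 127, 138, 141, 147, 149, 148, 149, 147, 142, 144, 161, 97, 89, 87, 94, 91, 91, 64, 56, 69, 90, 91, 84, 80, 97, 88, 100]
110 [144, 138, 155, 150, 141, 146, 150, 144, 150, 147, 148, 110, 92, 93, 87, 91, 97, 93, 91, 98, 89, 58, 58, 89, 91, 104, 103, 58]
120 [140, 136, 148, 142, 141, 149, 145, 152, 147, 149, 149, 95, 90, 89, 88, 95, 96, 92, 98, 94, 91, 97, 89, 55, 57, 90, 76, 67]
130 [139, 137, 151, 143, 140, 143, 151, 154, 153, 156, 94, 89, 92, 91, 93, 99, 99, 92, 92, 93, 87, 91, 89, 79, 145, 145, 153, 146]
140 [137, 139, 149, 145, 148, 149, 120, 89, 93, 92, 90, 97, 97, 21, 34, 37, 37, 38, 32, 42, 36, 37, 83, 77, 146, 148, 146, 145]
150 [135, 137, 148, 143, 145, 90, 89, 89, 91, 90, 94, 96, 21, 37, 38, 42, 47, 47, 45, 45, 39, 40, 45, 83, 146, 143, 147, 149]
160 [143, 136, 148, 148, 89, 89, 92, 89, 91, 93, 86, 91, 30, 47, 17, 23, 6, 11, 19, 7, 18, 13, 41, 152, 150, 143, 149, 144]
170 [144, 140, 151, 87, 87, 83, 87, 93, 91, 90, 85, 77, 26, 49, 13, 16, 20, 12, 3, 6, 12, 3, 44, 148, 150, 150, 151, 148]
180 [81, 84, 90, 86, 86, 85, 90, 91, 89, 94, 88, 33, 22, 45, 13, 18, 19, 21, 10, 22, 18, 6, 41, 147, 147, 147, 147, 148]
190 [87, 90, 94, 88, 87, 84, 88, 90, 93, 94, 87, 20, 37, 45, 7, 11, 0, 21, 2, 11, 9, 16, 38, 148, 149, 146, 149, 148]
```

Phone is as expected and square. Push it in.

>>> play_rows:
  steps: [0, 0, 0, 0, 0, 0, 0.025, 0, 0, 0, 0.05, 0, 0, 0, 0.054, 0, 0, 0.015, 0.054, 0, 0, 0.03, 0.054, 0, 0, 0.045, 0.054, 0, 0, 0.06, 0.054, 0, 0, 0.074, 0.054, 0, 0, 0.088, 0.054, 0]
  jaw: 122

```text
time: 26.28
tool_pos: [0.5233, -0.3602, 0.0166]
tcp_rot: [3.141, -0.0, 0.001]
wrist_force: [0.8, 0.7, -1.3]
width: 0.524
grip_force: 0.0
```

>>> play_rows:
  steps: [0, 0, 0, 0, 0, -0.01, 0, 0, 0, -0.03, -0.05, 0, 0, -0.06, -0.12, 0, 0, -0.06, -0.12, 0, 0, -0.06, -0.12, 0]

```text
time: 27.02
tool_pos: [0.5237, -0.2978, 0.1373]
tcp_rot: [3.141, 0.002, 0.003]
wrist_force: [0.6, -0.1, -0.1]
width: 0.522
grip_force: 0.0
```

Run:
```python
from h import *
c=grab('wrist','w15.png');s=bot.read_state();print(s['tool_pos'],s['wrist_force'],s['time'])
profile(c,(.02,.035,.045)); profile(c,(0,.02,.035,.045),h=.016)
```

```text
[ 0.52271276 -0.29774158  0.13552957] [ 0.3314204  -0.56336176 -0.67443948] 27.075
0.02 20:84 14:89 8:88 2:149 -4:144 -10:13 -16:28 -22:47 -28:5 -34:6 -40:23 -46:17 -52:18 -58:11 -64:123 -70:112 -76:115 -82:118 -88:104 -94:15 -100:16 -106:80 -112:104 -118:108 -124:86 -130:83 -136:86 -142:99 -148:98 -154:102 -160:107 -166:106
0.035 20:86 14:86 8:77 2:148 -4:147 -10:16 -16:28 -22:44 -28:17 -34:25 -40:13 -46:15 -52:10 -58:16 -64:105 -70:115 -76:94 -82:96 -88:82 -94:30 -100:73 -106:112 -112:119 -118:120 -124:120 -130:118 -136:117 -142:68 -148:101 -154:94 -160:67
0.045 20:88 14:90 8:81 2:150 -4:146 -10:35 -16:31 -22:42 -28:45 -34:39 -40:45 -46:44 -52:36 -58:38 -64:87 -70:95 -76:97 -82:97 -88:97 -94:62 -100:73 -106:103 -112:106 -118:103 -124:95 -130:106 -136:110 -142:75 -148:113 -154:78 -160:68
0 20:88 14:83 8:144 2:149 -4:22 -10:32 -16:38 -22:40 -28:43 -34:62 -40:65 -46:65 -52:53 -58:54 -64:53 -70:94 -76:124 -82:18 -88:24 -94:117 -100:27 -106:98 -112:180 -118:176 -124:177 -130:106 -136:74 -142:58 -148:0 -154:34 -160:75
0.02 20:85 14:81 8:145 2:146 -4:23 -10:31 -16:30 -22:16 -28:14 -34:12 -40:15 -46:16 -52:52 -58:117 -64:117 -70:120 -76:113 -82:8 -88:18 -94:86 -100:116 -106:120 -112:117 -118:117 -124:150 -130:99 -136:72 -142:96 -148:88 -154:89
0.035 20:82 14:82 8:143 2:148 -4:18 -10:34 -16:29 -22:21 -28:13 -34:5 -40:20 -46:15 -52:63 -58:118 -64:119 -70:118 -76:117 -82:34 -88:79 -94:95 -100:118 -106:118 -112:115 -118:119 -124:118 -130:72 -136:76 -142:70 -148:77
0.045 20:90 14:83 8:147 2:147 -4:16 -10:34 -16:47 -22:50 -28:38 -34:45 -40:51 -46:45 -52:66 -58:30 -64:29 -70:31 -76:35 -82:44 -88:75 -94:109 -100:106 -106:103 -112:116 -118:111 -124:100 -130:70 -136:76 -142:75
```

>>> play_rows:
  steps: [0, 0.03, -0.01, 0, 0, 0.07, -0.01, 0, 0, 0.11, -0.01, 0, 0, 0.14, -0.005, 0, 0, 0.145, 0.02, 0, 0, 0.145, 0.034, 0, 0, 0.145, 0.034, 0]
  jaw: 255

```text
time: 27.95
tool_pos: [0.5211, -0.4417, 0.0983]
tcp_rot: [-3.137, 0.001, 0.008]
wrist_force: [0.4, 0.7, 0.8]
width: 0.003
grip_force: 0.0
```

Run:
```python
from h import *
s=bot.read_state();print(s['tool_pos'],s['wrist_force'],s['time'],s['width'])
c=grab('side','s16.png')
# pad location in the side view: dark blob near its expected place
print(proj(c,[[.5227+dx,-.446+dy,.071] for dx,dy in((-.025,.02),(.025,.02),(0,0))]).round(1).tolist())
c=grab('wrist','w16.png')
print(proj(c,[[.5227+dx,-.446+dy,.071] for dx,dy in((-.025,.02),(.025,.02),(.025,-.02),(-.025,-.02))]).round().tolist())
for r in range(150,330,20): print(r,[int(v.mean()) for v in c['pixels'][r,130:430:10]])
# phone outline on its top plane
ys=np.arange(.01,-.07,-.003)
for x in(.02,.035,-.02):
  p=proj(c,[lanept(x,y,.014) for y in ys]); print(x,[(round(y*1000),int(c['pixels'][int(v),int(u)].mean())) for y,(u,v) in zip(ys,p) if 0<=u<560 and 0<=v<420])
```

```text
[ 0.52106594 -0.44167837  0.09827054] [0.41410458 0.73762052 0.78438922] 27.95 0.0031581884472409827
[[304.7, 175.4], [287.9, 175.1], [296.2, 173.0]]
[[243.0, 308.0], [240.0, 208.0], [333.0, 208.0], [328.0, 308.0]]
150 [180, 192, 167, 175, 162, 249, 248, 89, 37, 30, 23, 31, 20, 35, 196, 95, 185, 206, 225, 74, 123, 138, 145, 147, 144, 141, 144, 103, 120, 181]
170 [189, 188, 175, 170, 162, 255, 249, 80, 27, 30, 24, 32, 31, 26, 135, 143, 142, 13, 24, 52, 101, 120, 134, 117, 103, 110, 103, 113, 121, 177]
190 [183, 188, 180, 170, 166, 151, 248, 65, 27, 26, 36, 28, 25, 32, 117, 47, 48, 17, 18, 128, 109, 138, 138, 142, 139, 130, 44, 122, 63, 179]
210 [185, 182, 181, 178, 162, 107, 247, 46, 55, 79, 80, 83, 88, 87, 39, 21, 27, 31, 25, 86, 103, 139, 49, 141, 59, 112, 115, 64, 60, 248]
230 [172, 175, 184, 168, 167, 159, 248, 121, 104, 85, 81, 94, 30, 19, 20, 18, 22, 26, 24, 94, 110, 109, 112, 110, 115, 112, 81, 71, 43, 247]
250 [176, 187, 183, 173, 169, 168, 249, 254, 99, 218, 98, 220, 20, 20, 26, 20, 28, 21, 16, 109, 104, 113, 92, 139, 143, 95, 115, 144, 177, 177]
270 [175, 185, 180, 177, 172,
[... 594 characters left out ...]
), (-47, 34), (-50, 32), (-53, 52), (-56, 89), (-59, 47), (-62, 142), (-65, 143), (-68, 143)]
0.035 [(10, 164), (7, 164), (4, 159), (1, 99), (-2, 248), (-5, 249), (-8, 250), (-11, 68), (-14, 87), (-17, 29), (-20, 20), (-23, 36), (-26, 27), (-29, 30), (-32, 21), (-35, 29), (-38, 29), (-41, 12), (-44, 31), (-47, 27), (-50, 51), (-53, 60), (-56, 127), (-59, 61), (-62, 227), (-65, 221), (-68, 222)]
-0.02 [(10, 169), (7, 170), (4, 167), (1, 102), (-2, 248), (-5, 248), (-8, 249), (-11, 48), (-14, 94), (-17, 80), (-20, 87), (-23, 125), (-26, 81), (-29, 106), (-32, 86), (-35, 98), (-38, 11), (-41, 25), (-44, 25), (-47, 25), (-50, 24), (-53, 33), (-56, 25), (-59, 27), (-62, 13), (-65, 25), (-68, 26)]
```

The phone lies from -11 to -55 mm, in third place, so all three are queued. Pressing the pad along its arc.

>>> play_rows:
  steps: [0.0015, 0, 0.01, 0, 0.0015, -0.006, 0.018, 0, 0.0015, -0.011, 0.026, 0, 0.0015, -0.0155, 0.035, 0, 0.0015, -0.019, 0.043, 0, 0.0015, -0.021, 0.049, 0, 0.0015, -0.021, 0.049, 0]

```text
time: 28.92
tool_pos: [0.5245, -0.4223, 0.0528]
tcp_rot: [-3.141, 0.0, 0.001]
wrist_force: [0.3, 1.4, 4.7]
width: 0.0
grip_force: 2.0
```

>>> play_rows:
  steps: [0, -0.001, 0.004, 0, 0, -0.001, 0.004, 0]

```text
time: 29.18
tool_pos: [0.5248, -0.4217, 0.0492]
tcp_rot: [3.141, -0.0, 0.0]
wrist_force: [0.0, 0.4, 3.7]
width: 0.002
grip_force: 2.0
```

>>> play_rows:
  steps: [0, -0.001, 0.003, 0, 0, -0.001, 0.003, 0, 0, -0.001, 0.003, 0, 0, -0.001, 0.003, 0]

```text
time: 29.68
tool_pos: [0.5247, -0.4209, 0.0464]
tcp_rot: [3.141, -0.0, 0.0]
wrist_force: [0.3, -2.0, 4.3]
width: 0.001
grip_force: 2.0
```

Run:
```python
from h import *
s=bot.read_state();print(s['tool_pos'],s['wrist_force'],s['time'])
c=grab('wrist','w17.png')
for x in(.035,.05,-.03):
  ys=np.arange(-.04,-.26,-.006);p=proj(c,[lanept(x,y,.005) for y in ys]); print(x,[(round(y*1000),int(c['pixels'][int(v),int(u)].mean())) for y,(u,v) in zip(ys,p) if 0<=u<560 and 0<=v<420])
```

```text
[ 0.52468555 -0.4209067   0.04640468] [ 0.29572862 -1.99814838  4.26307165] 29.675
0.035 [(-40, 30), (-46, 29), (-52, 29), (-58, 27), (-64, 17), (-70, 50), (-76, 144), (-82, 149), (-88, 147), (-94, 137), (-100, 38), (-106, 51), (-112, 102), (-118, 176), (-124, 178), (-130, 174), (-136, 179), (-142, 180), (-148, 184), (-154, 177), (-160, 176), (-166, 100), (-172, 113), (-178, 126), (-184, 87), (-190, 83), (-196, 91), (-202, 89), (-208, 114), (-214, 144), (-220, 142), (-226, 147), (-232, 79), (-238, 135)]
0.05 [(-40, 67), (-46, 69), (-52, 74), (-58, 69), (-64, 96), (-70, 139), (-76, 123), (-82, 134), (-88, 124), (-94, 132), (-100, 122), (-106, 169), (-112, 176), (-118, 178), (-124, 178), (-130, 175), (-136, 175), (-142, 177), (-148, 178), (-154, 177), (-160, 175), (-166, 178), (-172, 105), (-178, 125), (-184, 178), (-190, 95), (-196, 141), (-202, 113), (-208, 137), (-214, 141), (-220, 136), (-226, 140), (-232, 94)]
-0.03 [(-40, 41), (-46, 98), (-52, 88), (-58, 37), (-64, 42), (-70, 120), (-76, 118), (-82, 115), (-88, 124), (-94, 123), (-100, 124), (-106, 122), (-112, 126), (-118, 123), (-124, 124), (-130, 121), (-136, 124), (-142, 120), (-148, 125), (-154, 123), (-160, 122), (-166, 56), (-172, 57), (-178, 64), (-184, 67), (-190, 65), (-196, 77), (-202, 121), (-208, 76), (-214, 215), (-220, 212), (-226, 124), (-232, 128), (-238, 190), (-244, 124), (-250, 129), (-256, 141)]
```

The chassis has run out: floor is free from -112 to -160 mm and the chassis is at about -190 to -235. Releasing the pad.

>>> play_rows:
  steps: [0, 0, 0, 0, 0, 0.004, -0.008, 0, 0, 0.008, -0.018, 0, 0, 0.012, -0.028, 0, 0, 0.016, -0.04, 0, 0, 0.02, -0.055, 0, 0, 0.02, -0.09, 0, 0, 0, -0.13, 0, 0, -0.04, -0.13, 0, 0, -0.08, -0.13, 0]

```text
time: 30.98
tool_pos: [0.5248, -0.3399, 0.1777]
tcp_rot: [3.141, -0.002, 0.002]
wrist_force: [0.4, 0.3, 0.0]
width: 0.001
grip_force: 0.0
```

>>> play_rows:
  steps: [0, -0.02, 0, 0, 0, -0.04, 0, 0, 0, -0.04, 0, 0, 0, -0.04, 0, 0, 0, -0.04, 0, 0, 0, -0.04, 0, 0]

```text
time: 31.72
tool_pos: [0.5246, -0.3014, 0.1762]
tcp_rot: [3.142, -0.002, -0.0]
wrist_force: [0.2, 0.6, -0.1]
width: 0.004
grip_force: 0.0
```

Run:
```python
from h import *
s=bot.read_state();print(s['tool_pos'],s['wrist_force'],s['time'])
c=grab('wrist','w18.png')
for x in(.02,.035,.05,-.03,-.045):
  ys=np.arange(.005,-.26,-.006);p=proj(c,[lanept(x,y,.005) for y in ys]); print(x,' '.join('%d:%d'%(round(y*1000),int(c['pixels'][int(v),int(u)].mean())) for y,(u,v) in zip(ys,p) if 0<=u<560 and 0<=v<420))
d=grab('side','s18.png'); b=cv2.imread('pics/s16.png');a=cv2.imread('pics/side0.png')
print('pad region diff vs start',cv2.absdiff(d['pixels'],a)[170:182,284:310].mean())
```

```text
[ 0.52464669 -0.30135437  0.17615696] [ 0.21792498  0.58156826 -0.05231989] 31.725
0.02 5:79 -1:143 -7:141 -13:147 -19:145 -25:139 -31:143 -37:144 -43:141 -49:138 -55:15 -61:32 -67:45 -73:4 -79:21 -85:16 -91:20 -97:28 -103:15 -109:118 -115:110 -121:112 -127:90 -133:85 -139:60 -145:87 -151:91 -157:93 -163:91 -169:99 -175:99 -181:78 -187:87 -193:98 -199:172 -205:177 -211:172
0.035 5:76 -1:139 -7:143 -13:141 -19:137 -25:143 -31:146 -37:145 -43:137 -49:142 -55:17 -61:26 -67:42 -73:4 -79:9 -85:15 -91:9 -97:5 -103:1 -109:115 -115:77 -121:88 -127:110 -133:92 -139:26 -145:75 -151:68 -157:69 -163:73 -169:75 -175:74 -181:75 -187:95 -193:93 -199:183 -205:184
0.05 5:76 -1:139 -7:138 -13:141 -19:141 -25:139 -31:145 -37:144 -43:142 -49:139 -55:143 -61:14 -67:31 -73:33 -79:35 -85:36 -91:35 -97:31 -103:61 -109:95 -115:104 -121:103 -127:104 -133:113 -139:129 -145:141 -151:144 -157:141 -163:142 -169:220 -175:227 -181:72 -187:98 -193:104 -199:170
-0.03 5:83 -1:137 -7:168 -13:221 -19:219 -25:221 -31:220 -37:221 -43:220 -49:221 -55:21 -61:38 -67:59 -73:172 -79:177 -85:124 -91:33 -97:14 -103:114 -109:39 -115:18 -121:20 -127:1 -133:2 -139:27 -145:17 -151:25 -157:90 -163:88 -169:89 -175:131 -181:78 -187:85 -193:80 -199:76 -205:60 -211:179 -217:176 -223:83 -229:148
-0.045 5:79 -1:144 -7:142 -13:141 -19:140 -25:143 -31:141 -37:145 -43:225 -49:221 -55:64 -61:35 -67:67 -73:56 -79:55 -85:44 -91:40 -97:38 -103:41 -109:64 -115:24 -121:20 -127:26 -133:19 -139:18 -145:17 -151:11 -157:71 -163:74 -169:66 -175:35 -181:89 -187:80 -193:119 -199:153 -205:48 -211:177 -217:175 -223:172 -229:165
pad region diff vs start 2.9337606837606836
```

```bash
python3 -c "
from workcell import bot; print(bot.finish_job())"
```

```text
the job is handed in; nothing more can be done
None
```

The job is handed in: in the last camera measurements the chassis was in the pick-up end, the handset in first place, the key phone in second place and the release lever back at rest, but no verdict was returned and I didn't measure the bystanders again at the end.

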